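# Hold a load-cell body home in the locating nest

### The job

Lift the loose lid off the steel case by its knob and lay it flat, knob up, on the bench. Then take the aluminium load-cell body out of the case, set it upright and flat on the plate of the locating nest with its long side along the long fence, and slide it into the corner until it sits firmly against both fences at once with both sprung pins pushed right in; finish while still holding it pressed there, as it must be held while it is marked. Do not drop the lid or the load-cell body, and leave the spanner, the amber bottle and the red-capped jar where they are.

Things in the scene. Friction and masses are not known exactly. Their poses are not given: they have to be found in the camera images.
- nest: Locating nest, fixed: dark steel plate 130 x 170 x 12 mm (x, y, z), two aluminium fences on it. Origin: centre of its underside, on the bench. Working faces: long fence (far, +x side) at x = +40 mm, end fence (+y end) at y = +60 mm; open on the -x and -y sides. The load-cell body fully home, long axis along y, has its origin at x = +23, y = +15, z = +12 mm in this frame.
- corner (a point): The corner where the planes of the two working faces meet, on the top of the nest's plate (x = +40, y = +60, z = +12 mm in the nest's frame; its axes are those of the nest). The fences stop 8 mm short of one another there, as a burr relief.
- long_fence: The long fence of the nest, an aluminium bar 16 x 122 x 16 mm (x, y, z; it rises 16 mm above the plate), fixed; origin at the centre of its underside, axes as the nest. It runs along the nest's y, from y = -70 to +52 mm in the nest's frame.
- end_fence: The end fence of the nest, an aluminium bar 77 x 16 x 16 mm (x, y, z; it rises 16 mm above the plate), fixed; origin at the centre of its underside, axes as the nest. It runs along the nest's x, from x = -45 to +32 mm in the nest's frame.
- long_pin (a joint): Brass pin, 8 mm across, in the long fence, 8 mm above the plate and at y = +15 mm of the nest. 0 m: it stands out 5 mm from the fence; 0.005 m: pushed in flush (along the nest's +x). Spring: 2 N at the start, 4 N when flush.
- end_pin (a joint): The same pin in the end fence, 8 mm above the plate and at x = +23 mm of the nest. 0 m: it stands out 5 mm; 0.005 m: pushed in flush (along the nest's +y). Spring: 2 N at the start, 4 N when flush.
- case: Open-topped stainless storage case, fixed to the bench: outside 128 x 140 x 60 mm (x, y, z), walls and floor 4 mm. Origin: centre of its underside, on the bench. At the start the lid covers it and the load-cell body stands inside. A feeder about 0.4 m tall stands behind the gap between case and nest (x from 0.55 m): go round its front.
- lid: Loose stainless lid, 134 x 146 mm, 0.2 kg, black round knob in the middle. Origin: centre of the underside of its lip, which hangs 6 mm into the case with 2.5 mm play. Above it: plate's top 10 mm, knob's neck (16 mm across) to 18 mm, head (29 mm across) 22 to 34 mm, knob's top 38 mm. Laid down it stands on its lip. The bench midway between case and nest, 0.43 m ahead of the robot, is empty.
- cell: Aluminium load-cell body, block 34 x 90 x 40 mm (x, y, z), about 0.3 kg: two bores through the sides, white patch on top; either end may lead. Origin: centre of its underside; long axis y, z up. At the start it stands on the case's floor, near the middle, roughly along the case. Gripped across its 34 mm width by the upper half, the fingers pass above the nest's fences.
- wrench: Small open-ended steel spanner, 137 x 30 x 8 mm, lying on the bench behind the work on the left; leave it alone. Origin: centre of its underside.
- amber_bottle: Amber reagent bottle with black cap, 61 mm across, 143 mm tall, standing behind the work on the right; leave it alone. Origin: centre of its underside.
- red_jar: Sample jar with a red cap, 55 mm across, 64 mm tall, standing behind the work on the right; leave it alone. Origin: centre of its underside.

How it is judged:
By the outcome, as a careful person would: the job done as asked, in the order asked, and still so for the second after the job is handed in, while the arm keeps its last pose, push and grip.
It also fails if it takes over 72 s, if anything falls off the work surface, if the arm or the gripper's body presses on something with over 40 N, if the wrist force passes 120 N, or if a joint passes its speed limit or range.

### The arm

A 7-joint arm with a two-finger parallel gripper is mounted at the origin on a cart in front of the work surface, level with it; the furniture and walls round the work are solid. World frame = base frame: x ahead of the robot, y to its left, z up, the work surface at z = 0. Lengths are in m, angles in rad, forces in N, time in s.
With the tool pointing down it reaches from about 0.375 to 0.925 m from the base axis. Payload 3.1 kg.
Tool frame: the origin (TCP) lies between the finger pads; the fingertips stand 19 mm ahead of it and the grasp point (between the pads) is the TCP; z points along the fingers, y is the line along which they close (so a half turn about z gives the same grasp; the last joint's range is limited). The gripper opens to 85 mm and grips with 20 to 120 N. Pads are 22 mm wide; open, the fingers measure 114 mm over their backs; the gripper's body (76 mm by 85 mm) begins 54 mm behind the grasp point. The pads swing forward as they close: fully open they stand 13 mm farther back than shut.
Start: joints at [1.087, 0.383, 0.044, 1.598, -0.018, 1.161, -0.05], TCP at [0.245, -0.602, 0.25] pointing down, gripper open.
Joint ranges: [-2.61, 2.61], [-0.41, 2.15], [-1.48, 1.57], [0, 2.5], [-1.57, 4.71], [0.05, 1.97], [-2.85, 2.85]. Speed limits (rad/s): [2.79, 2.79, 3.14, 3.14, 3.14, 3.14, 3.14].

### API

Orientations are given as a unit quaternion [x, y, z, w].
In Python, from bench import move_ptp, movel, move_j, move_gripper, pause, inverse_kinematics, read_camera, camera_params, MotionError, sign_off, look_for, tip_of, read_time_s, read_qpos, read_joint_vel, read_effort, read_eef_pos, read_tcp_rot, read_ft_force, read_ft_torque, read_finger_gap, read_grasp_force gives the robot as it stands. Calls block until the motion is done:
- move_ptp(position, orientation): joint-space move of the TCP to a pose.
- movel(position, orientation=None, speed=0.15): straight line of the TCP; orientation=None keeps the orientation; speed is the mean speed in m/s.
- move_j(angles): joint-space move.
- move_gripper(opening, effort=None): finger opening in m; effort is the grip in N (None keeps the last); returns when the fingers have stopped.
- pause(seconds).
- inverse_kinematics(position, orientation): joint angles nearest the present ones, or None.
- read_camera(name): name is "side" or "top" or "wrist"; returns the picture (384x512x3 uint8, red, green, blue); there is no depth.
- camera_params(name): a dict with "K" (3x3 intrinsics, pixels), "camera_from_world" (4x4, takes a point from world to camera coordinates). Camera axes: x right, y down, z forward; pixel columns grow to the right and rows downward; lengths in m; the calibration is good to about 2 mm. A picture is of the moment at which its call begins: read the wrist's pose just before it. camera_params takes no time and is no camera call; for the wrist camera it gives the pose at the moment of the call.
A pose or a line that the arm cannot do raises MotionError and nothing moves.
- sign_off(): hands the job in; it is judged then, once.
Trained networks look in the newest picture that a camera, given by its name, has taken for a name from the list of things; names that differ only in an ending like _2 or _b are one class to them, and where a whole thing is asked for, a point or a joint stands for the part that bears it (a point fixed in the world has none). Each returns a list of dicts, best first, with "confidence" (0 to 1); they miss things now and then, are a little off and sometimes report something else, mostly with a low value. They report only what shows in the picture. A call takes as long as a camera call.
- look_for(camera, name): "at" ([column, row] in pixels, amid what is visible of it).
- tip_of(camera, name): "at" ([column, row] in pixels: a listed point, or the origin of a listed thing).
Readings, each from a call of its own:
- read_time_s(): time.
- read_qpos(): joint angles.
- read_joint_vel(): joint speeds.
- read_effort(): joint torques, N m.
- read_eef_pos(): TCP position.
- read_tcp_rot(): TCP orientation.
- read_ft_force(): force on the tool from outside, world axes, zero at the start.
- read_ft_torque(): the same for the moment, N m.
- read_finger_gap(): finger opening in m.
- read_grasp_force(): force on a finger pad.
Only numpy, scipy, OpenCV 4.12 (cv2) and the standard library are available. Lean on these libraries where they do the work, as an engineer would, in place of code of your own. Each camera call takes 0.05 s, during which the arm holds its last target. There are 200 camera calls.

## Working session

There is one attempt and no reset: what is moved stays moved. The work goes in short steps, each a Python script; the robot and the scene stay as the last script left them, time stands still between calls to the robot, and variables do not carry over. Pictures are saved under pics/ and viewed, at most 10 in all, crops included, and the job is handed in when it is done.

```bash
mkdir -p pics; ls
cat > h.py <<'E'
import numpy as np, cv2
from bench import *
from scipy.spatial.transform import Rotation as R
def snap(cam,f=None):
    im=read_camera(cam)
    if f: cv2.imwrite('pics/'+f,im[:,:,::-1])
    return im
def ray(cam,px,P=None):
    P=P or camera_params(cam); K=np.array(P["K"]);T=np.array(P["camera_from_world"])
    c=-T[:3,:3].T@T[:3,3]; d=T[:3,:3].T@np.linalg.inv(K)@np.array([px[0],px[1],1.]); return c,d/np.linalg.norm(d)
def onz(cam,px,z,P=None):
    c,d=ray(cam,px,P); return c+d*(z-c[2])/d[2]
def proj(cam,p,P=None):
    P=P or camera_params(cam); T=np.array(P["camera_from_world"]); q=np.array(P["K"])@(T[:3,:3]@np.array(p)+T[:3,3]); return q[:2]/q[2]
def down(yaw): # tool z down, tool y closing direction at angle yaw from world x
    y=np.array([np.cos(yaw),np.sin(yaw),0]); z=np.array([0,0,-1.]); x=np.cross(y,z)
    return R.from_matrix(np.c_[x,y,z]).as_quat()
E
python3 - <<'E'
from h import *
print(read_time_s(),read_tcp_rot())
a=snap("top","top1.png"); b=snap("side","side1.png")
for cam in("top","side"):
    P=camera_params(cam);c,d=ray(cam,(256,192));print(cam,c.round(3),d.round(3),np.array(P["K"])[0,0])
    for n in("nest","corner","long_fence","end_fence","case","lid","cell","wrench","amber_bottle","red_jar"):
        for fn in(look_for,tip_of):
            r=fn(cam,n)[:2]
            print(n,fn.__name__,[(np.round(x["at"],1).tolist(),round(x["confidence"],2),onz(cam,x["at"],dict(corner=.012,lid=.054,long_fence=.012,end_fence=.012).get(n,0)).round(3)[:2].tolist()) for x in r])
E
```

```text
pics
0.0 [ 9.81445400e-01  1.91737327e-01 -3.22798712e-04 -1.27290988e-03]
top [0.397 0.115 1.299] [ 0.132 -0.03  -0.991] 381.12377117085447
nest call [([337.6, 222.1], 0.86, [0.465, -0.202])]
nest call [([336.6, 221.5], 0.73, [0.467, -0.199]), ([322.8, 158.5], 0.47, [0.687, -0.159])]
corner call [([333.8, 219.8], 0.91, [0.472, -0.186])]
corner call [([316.8, 215.5], 0.69, [0.487, -0.129])]
long_fence call [([334.5, 206.1], 0.67, [0.519, -0.191])]
long_fence call [([336.8, 206.6], 0.58, [0.517, -0.199])]
end_fence call []
end_fence call [([317.8, 229.0], 0.72, [0.442, -0.131])]
case call [([184.6, 223.0], 0.64, [0.466, 0.319])]
case call []
lid call [([159.6, 211.8], 0.66, [0.5, 0.392])]
lid call [([158.4, 214.9], 0.92, [0.49, 0.395])]
cell call []
cell call []
wrench call [([161.7, 164.6], 0.75, [0.668, 0.401]), ([325.9, 155.6], 0.64, [0.698, -0.17])]
wrench call [([162.8, 166.8], 0.59, [0.66, 0.397])]
amber_bottle call [([351.5, 145.5], 0.79, [0.734, -0.263])]
amber_bottle call [([342.0, 148.2], 0.64, [0.724, -0.228])]
red_jar call []
red_jar call [([323.3, 161.4], 0.64, [0.677, -0
[... 181 characters left out ...]
rner call [([285.8, 159.2], 0.76, [0.45, -0.185])]
corner call [([277.9, 166.4], 0.8, [0.482, -0.133])]
long_fence call []
long_fence call [([268.6, 155.9], 0.49, [0.515, -0.21])]
end_fence call [([282.0, 296.1], 0.47, [0.493, 0.45])]
end_fence call [([289.1, 167.5], 0.64, [0.441, -0.125])]
case call [([282.1, 295.5], 0.85, [0.492, 0.439])]
case call [([282.0, 278.9], 0.94, [0.49, 0.388]), ([271.6, 158.5], 0.36, [0.503, -0.211])]
lid call [([283.3, 265.7], 0.57, [0.489, 0.393])]
lid call []
cell call []
cell call []
wrench call [([217.1, 280.4], 0.7, [0.654, 0.392])]
wrench call [([213.2, 280.3], 0.58, [0.664, 0.392])]
amber_bottle call []
amber_bottle call []
red_jar call []
red_jar call []
```

Run:
```python
import cv2,numpy as np
a=cv2.imread('pics/top1.png')[120:270,110:410]
b=cv2.imread('pics/side1.png')[100:400,150:400]
cv2.imwrite('pics/v1.png',cv2.resize(a,None,fx=2.6,fy=2.6,interpolation=cv2.INTER_CUBIC))
cv2.imwrite('pics/v2.png',cv2.resize(b,None,fx=2,fy=2,interpolation=cv2.INTER_CUBIC))
```

```text
(no output)
```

View pics/v1.png

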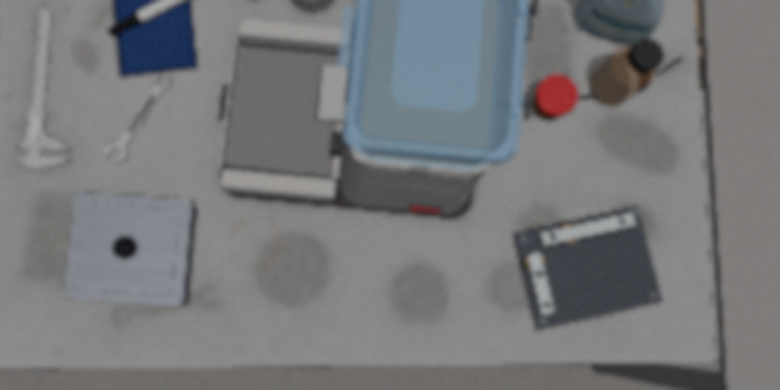

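View pics/v2.png

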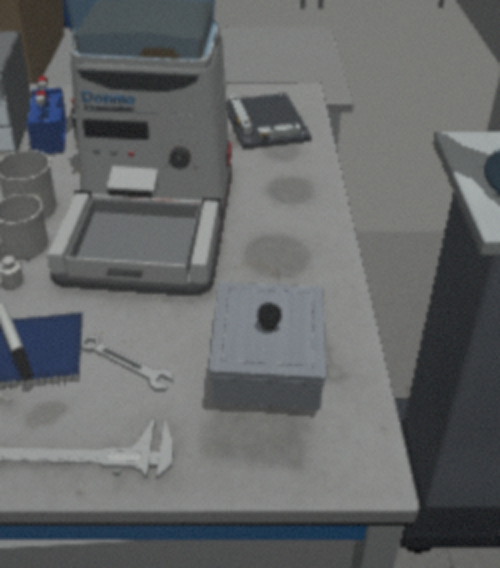

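The top view shows the lid with its black knob at about (158,215) and the nest rotated about +13° at (337,222), with its fences on the far and left sides. The side view agrees. The path in front of the feeder is clear. Next I'll look at the nest and the case with the wrist camera.

Run:
```python
from h import *
import json,pickle
def look(f,names):
    P=camera_params("wrist"); snap("wrist",f); pickle.dump(P,open('pics/'+f+'.pkl','wb'))
    c,d=ray("wrist",(256,192),P); print(f,read_time_s(),c.round(3),d.round(3),read_eef_pos())
    for n,z in names:
        print(n,[[(np.round(x["at"],1).tolist(),round(x["confidence"],2),onz("wrist",x["at"],z,P).round(4)[:2].tolist()) for x in fn("wrist",n)[:2]] for fn in(look_for,tip_of)])
move_ptp([0.44,-0.2,0.33],down(np.radians(13)))
look("w_nest.png",[("nest",0),("corner",.012),("long_fence",.012),("end_fence",.012),("long_pin",.02),("end_pin",.02)])
move_ptp([0.42,0.08,0.33],down(0.1))
move_ptp([0.47,0.39,0.30],down(0.))
look("w_lid.png",[("lid",.054),("case",0)])
print(read_qpos(), read_finger_gap())
```

```text
w_nest.png 3.8167 [ 0.424 -0.134  0.454] [ 0.061 -0.282 -0.957] [ 0.4394385  -0.20184677  0.329641  ]
nest [[([274.0, 142.4], 0.93, [0.4615, -0.1924])], [([273.4, 143.7], 0.73, [0.4611, -0.1944])]]
corner [[([276.0, 138.5], 0.8, [0.4619, -0.1852])], [([308.8, 98.9], 0.87, [0.4912, -0.1263])]]
long_fence [[([309.8, 150.3], 0.65, [0.5101, -0.1906])], [([310.8, 152.4], 0.66, [0.5122, -0.1931])]]
end_fence [[([275.7, 93.4], 0.82, [0.4478, -0.1291])], [([271.1, 93.9], 0.59, [0.4422, -0.131])]]Traceback (most recent call last):
  File "<stdin>", line 9, in <module>
  File "<stdin>", line 7, in look
ValueError: it knows: amber_bottle, case, cell, corner, end_fence, lid, long_fence, nest, red_jar, wrench
```

```bash
cat >> h.py <<'E'
import pickle
def look(f,names=()):
    P=camera_params("wrist"); snap("wrist",f); pickle.dump(P,open('pics/'+f+'.pkl','wb'))
    c,d=ray("wrist",(256,192),P); print(f,read_time_s(),c.round(3),d.round(3),read_eef_pos())
    for n,z in names:
        print(n,[[(np.round(x["at"],1).tolist(),round(x["confidence"],2),onz("wrist",x["at"],z,P).round(4)[:2].tolist()) for x in fn("wrist",n)[:2]] for fn in(look_for,tip_of)])
E
python3 - <<'E'
from h import *
look("w_nest2.png",[("nest",0),("corner",.012)])
move_ptp([0.42,0.08,0.33],down(0.1))
move_ptp([0.47,0.39,0.30],down(0.)); pause(.3)
look("w_lid.png",[("lid",.054),("case",0)])
print(read_qpos(), read_finger_gap())
a=cv2.imread('pics/w_nest2.png');b=cv2.imread('pics/w_lid.png')
cv2.imwrite('pics/v3.png',cv2.resize(a[40:260,180:400],(800,600) and (600,600),interpolation=cv2.INTER_CUBIC))
cv2.imwrite('pics/v4.png',b)
E
```

```text
w_nest2.png 4.3167 [ 0.425 -0.132  0.454] [ 0.062 -0.282 -0.958] [ 0.4400192  -0.20002141  0.32997033]
nest [[([273.8, 144.0], 0.56, [0.4625, -0.1928])], [([273.2, 145.9], 0.58, [0.4623, -0.1956])]]
corner [[([275.1, 139.0], 0.62, [0.4616, -0.1843])], [([308.6, 101.5], 0.72, [0.4923, -0.1275])]]
w_lid.png 7.15 [0.471 0.459 0.424] [-0.002 -0.289 -0.957] [0.47041992 0.38928972 0.30027487]
lid [[([275.4, 148.6], 0.62, [0.4923, 0.3981])], [([275.9, 157.1], 0.61, [0.493, 0.3884])]]
case [[], []]
[ 0.07588071  0.49610029 -1.11405375  1.60047249  0.45551497  1.33263667
 -1.10050285] 0.08544706600563097
```

View pics/v3.png

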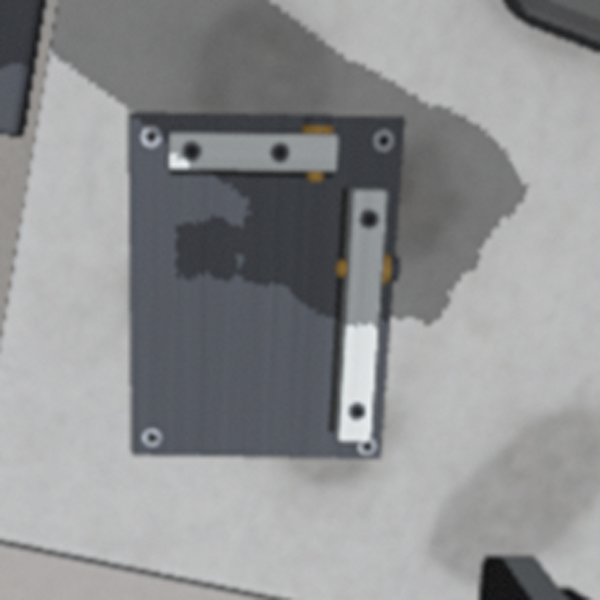

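View pics/v4.png

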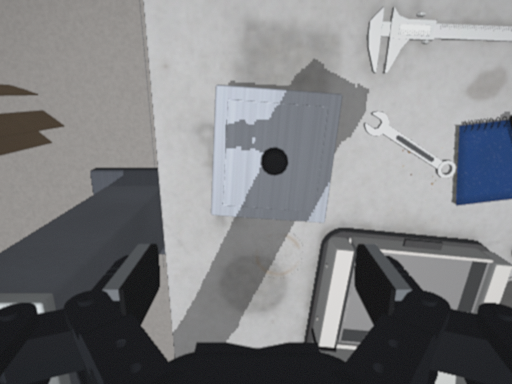

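The wrist view shows the nest plate with its corners, both fences and the brass pins at the two faces. The lid view shows the lid's corners near (217,85), (341,94), (327,222) and (212,215), with the knob at (274,161). I'll fit both poses from these points and grip the knob.

```bash
cat >> h.py <<'E'
from scipy.optimize import least_squares
def fit(P,obj,px,x0,cam="wrist"):
    obj=np.array(obj)/1000;px=np.array(px,float)
    def f(v):
        c,s=np.cos(v[2]),np.sin(v[2])
        return np.concatenate([proj(cam,[v[0]+c*o[0]-s*o[1],v[1]+s*o[0]+c*o[1],o[2]],P)-q for o,q in zip(obj,px)])
    r=least_squares(f,x0,loss='soft_l1'); return r.x,r.fun.reshape(-1,2)
E
python3 - <<'E'
from h import *
P=pickle.load(open('pics/w_nest2.png.pkl','rb'))
obj=[(-65,85,12),(65,85,12),(65,-85,12),(-65,-85,12),(-45,60,28),(-45,76,28),(32,60,28),(32,76,28),(40,52,28),(56,52,28),(40,-70,28),(56,-70,28)]
px=np.array([(130,114),(404,118),(381,458),(132,454),(168,172),(168,134),(338,170),(337,133),(347,190),(387,190),(338,440),(373,441)])*220/600+[180,40]
x,r=fit(P,obj,px,[.462,-.195,.2]);print(x,np.degrees(x[2]),r.round(1).tolist())
P=pickle.load(open('pics/w_lid.png.pkl','rb'))
y,r=fit(P,[(-67,73,64),(67,73,64),(67,-73,64),(-67,-73,64)],[(217,85),(341,94),(327,222),(212,215)],[.49,.39,0]);print(y,np.degrees(y[2]),r.round(1).tolist())
print(onz("wrist",(274,161),.054+.03,P))
E
```

```text
[ 0.46529828 -0.19625759  0.21652323] 12.405867364963257 [[-1.3, -0.3], [0.2, -0.8], [0.2, 0.3], [-0.1, 1.0], [-0.0, -0.8], [-0.1, -0.3], [-0.7, 0.5], [0.3, 0.7], [2.0, -0.2], [0.1, -0.1], [0.5, 0.3], [-0.6, 0.0]]
[ 0.49090819  0.38955907 -0.06752451] -3.8688696484439253 [[-1.0, -0.4], [2.8, -0.6], [-0.5, 0.7], [0.2, 0.8]]
[0.48929101 0.38997285 0.084     ]
```

Run:
```python
from h import *
q=down(-0.0675)
move_ptp([.4895,.3898,.15],q); movel([.4895,.3898,.085],q,speed=.08); pause(.2)
print(read_eef_pos(),read_ft_force())
f0=read_ft_force()
move_gripper(0.0,effort=50); print(read_finger_gap(),read_grasp_force(),read_ft_force())
movel([.4895,.3898,.17],q,speed=.08); pause(.2)
print(read_time_s(),read_finger_gap(),read_grasp_force(),np.array(read_ft_force())-f0)
im=snap("side");cv2.imwrite('pics/v5.png',im[100:400,150:450,::-1].repeat(2,0).repeat(2,1))
```

```text
[0.48983144 0.39016872 0.08570231] [ 0.80527253 -0.11771028  0.61501689]
0.026490583429663622 49.25465379841626 [-0.32309163 -0.75061122  1.55059099]
11.1583 0.026762508660171224 49.24344546161592 [-0.49530577  0.56436518 -3.16739152]
```

View pics/v5.png

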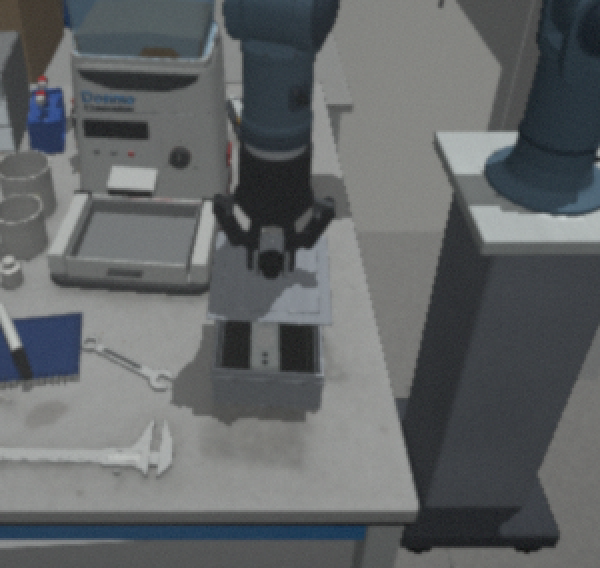

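The lid is held level above the case and the cell shows inside. Next I'll lay the lid on the bench.

Run:
```python
from h import *
q=down(-0.0675)
movel([.43,.115,.17],q,speed=.18)
movel([.43,.115,.036],q,speed=.12); pause(.2)
f0=np.array(read_ft_force())
for z in (.034,.033,.032,.031,.030):
    movel([.43,.115,z],q,speed=.03); pause(.1)
    f=np.array(read_ft_force())-f0; print(z,read_eef_pos()[2],f.round(1))
    if f[2]>2.5: break
move_gripper(.085,effort=50); print(read_eef_pos())
movel([.43,.115,.15],q,speed=.15)
move_ptp([0.47,0.37,0.28],down(-.0675)); pause(.3)
look("w_case.png",[("cell",.044),("case",0)])
a=cv2.imread('pics/w_case.png')
cv2.imwrite('pics/v6.png',cv2.resize(a[:250,130:420],None,fx=2.4,fy=2.4,interpolation=cv2.INTER_CUBIC))
```

```text
0.034 0.03399480050504251 [-0.7  0.6 -0.3]
0.033 0.03297346302129269 [-0.5 -0.3  0.5]
0.032 0.0319785945167755 [-0.5 -0.3  0.6]
0.031 0.031204028782318483 [ 0.  -0.5  2.9]
[0.4299901  0.11501636 0.03098741]
w_case.png 18.7917 [0.476 0.438 0.403] [-0.023 -0.289 -0.957] [0.47042673 0.36895715 0.27969822]
cell [[([275.2, 134.8], 0.56, [0.4927, 0.3931])], [([272.6, 134.3], 0.85, [0.4899, 0.3938])]]
case [[([258.6, 137.9], 0.86, [0.4743, 0.3852])], [([268.9, 132.9], 0.73, [0.4872, 0.3903])]]
```

View pics/v6.png

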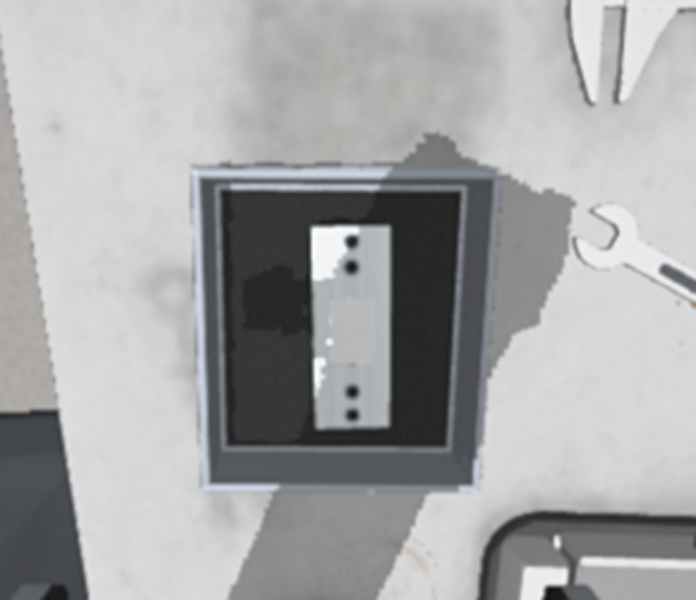

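The cell lies along the open case, its top corners at crop (310,225), (391,224), (391,429) and (315,429).

Run:
```python
from h import *
P=pickle.load(open('pics/w_case.png.pkl','rb'))
px=np.array([(310,225),(391,224),(391,429),(315,429)])/2.4+[130,0]
c,r=fit(P,[(-17,45,44),(17,45,44),(17,-45,44),(-17,-45,44)],px,[.49,.39,0]);print(c,np.degrees(c[2]),r.round(1).tolist())
px=np.array([(191,166),(499,170),(480,490),(203,489)])/2.4+[130,0]
k,r=fit(P,[(-64,70,60),(64,70,60),(64,-70,60),(-64,-70,60)],px,[.49,.39,0]);print(k,np.degrees(k[2]),r.round(1).tolist())
if np.linalg.norm(c[:2]-[.49,.391])<.012 and abs(c[2])<.2:
    q=down(c[2]); move_gripper(.062)
    movel([c[0],c[1],.12],q,speed=.15); movel([c[0],c[1],.0425],q,speed=.08); pause(.2)
    print(read_eef_pos()); move_gripper(0,effort=45); pause(.2)
    print(read_finger_gap(),read_grasp_force()); f0=np.array(read_ft_force())
    movel([c[0],c[1],.16],q,speed=.1); pause(.2)
    print(read_time_s(),read_finger_gap(),read_grasp_force(),(read_ft_force()-f0).round(2))
    im=snap("side");cv2.imwrite('pics/v7.png',im[100:400,150:450,::-1].repeat(2,0).repeat(2,1))
```

```text
[ 0.49397589  0.39009499 -0.04363175] -2.4999151496372805 [[0.7, 1.0], [-0.5, 0.6], [-0.8, -1.5], [0.6, -0.7]]
[ 0.48938823  0.38895846 -0.07383669] -4.230530947593025 [[-0.5, 0.0], [1.7, -1.1], [0.2, 0.6], [-0.8, 0.6]]
[0.49432913 0.39041568 0.04317295]
0.03301719905526441 46.796491742134094
23.9833 0.03325347250756881 46.25803470611572 [-0.09 -0.45 -4.98]
```

View pics/v7.png

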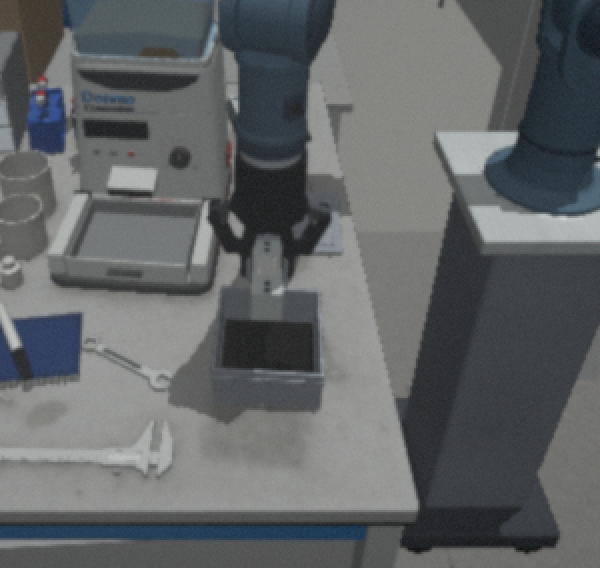

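The cell is gripped across its width and hangs straight. I'll carry it round the front of the feeder and lower it onto the plate, clear of the pins.

```bash
cat >> h.py <<'E'
N=np.array([0.4653,-0.1963]);YAW=0.2165
def nw(x,y,yaw=YAW):
    c,s=np.cos(yaw),np.sin(yaw); return N+np.array([c*x-s*y,s*x+c*y])/1000
def fn(v,yaw=YAW): # world vector to nest axes
    return R.from_euler('z',-yaw).apply(np.array(v))
def tn(yaw=YAW):
    p=np.array(read_eef_pos()); return (fn([p[0]-N[0],p[1]-N[1],p[2]])*1000).round(2)
E
python3 - <<'E'
from h import *
movel([.42,.25,.16],down(-.04),speed=.2)
movel([.42,0,.14],down(.1),speed=.2)
p=nw(6,2); q=down(YAW)
movel([*p,.10],q,speed=.2); movel([*p,.056],q,speed=.1); pause(.4)
f0=np.array(read_ft_force()); t0=np.array(read_ft_torque()); print(f0,t0,read_time_s())
for z in np.arange(.054,.047,-.0007):
    movel([*p,z],q,speed=.03); pause(.12)
    f=fn(np.array(read_ft_force())-f0); print(round(z,4),tn(),f.round(1))
    if f[2]>2.5: break
np.save('f0.npy',np.r_[f0,t0,z])
print((read_ft_torque()-t0).round(2),read_time_s(),read_finger_gap())
look("w_n3.png")
a=cv2.imread('pics/w_n3.png');cv2.imwrite('pics/v8.png',cv2.resize(a,(800,600),interpolation=cv2.INTER_CUBIC))
E
```

```text
[ 0.07142379  0.94467146 -3.02824059] [ 0.008208    0.02151199 -0.01693412] 28.5333
0.054 [ 5.95  2.05 53.93] [ 0.6 -1.9  0.3]
0.0533 [ 6.03  2.01 53.32] [-0.5 -0.5  0.1]
0.0526 [ 6.01  1.98 52.6 ] [ 0.2 -1.   0.3]
0.0519 [ 6.01  2.02 51.89] [-0.  -0.5  0.3]
0.0512 [ 5.97  2.01 51.17] [ 0.2 -1.3  0.2]
0.0505 [ 6.15  1.95 50.86] [-1.4 -0.3  5.3]
[0.01 0.37 0.  ] 30.7333 0.03285177573260532
w_n3.png 30.7833 [ 0.456 -0.125  0.175] [ 0.059 -0.283 -0.957] [ 0.4708804  -0.1930952   0.05085605]
```

View pics/v8.png

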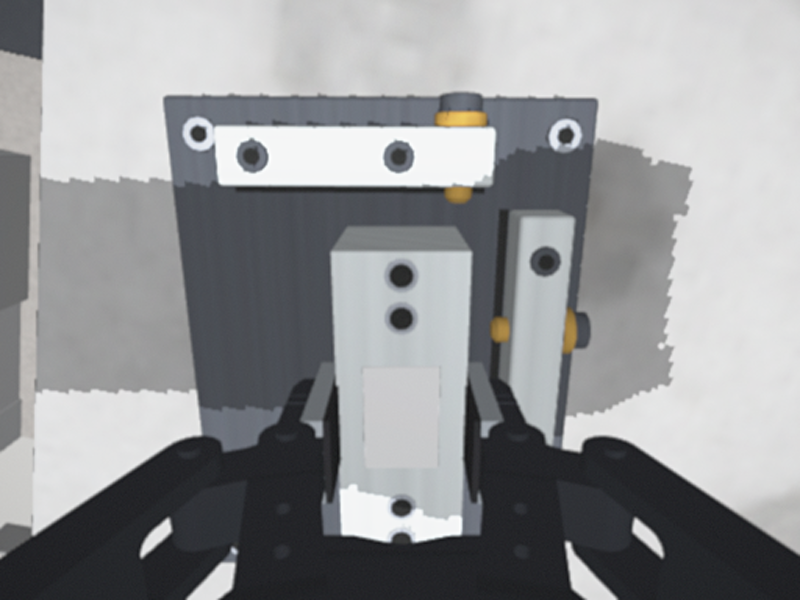

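The cell stands on the plate, square to both fences, with its front top edge at (332–470, 250) against the end fence edge at (217–495, 186). Both pins are still out. I'll slide it in under force control.

Run:
```python
from h import *
P=pickle.load(open('pics/w_n3.png.pkl','rb'))
x,r=fit(P,[(-45,60,28),(32,60,28),(-45,76,28),(32,76,28),(-65,85,12),(65,85,12),(40,52,28),(56,52,28)],np.array([(217,186),(495,185),(216,127),(495,128),(165,97),(597,99),(511,213),(573,213)])*.64,[*N,YAW]);print(x,r.round(1).tolist())
c,r=fit(P,[(-17,45,52),(17,45,52)],np.array([(332,251),(470,250)])*.64,[.47,-.19,YAW]);print(c,r.round(1).tolist())
F=np.load('f0.npy'); q=down(YAW); z=F[5+1]
def st(): return fn(read_ft_force()-F[:3]).round(1),fn(read_ft_torque()-F[3:6]).round(2)
move_gripper(0,effort=80); print(st(),tn())
movel([*nw(16,2),z],q,speed=.05); pause(.15); print(tn(),*st())
X=16
while X<29:
    X+=1; movel([*nw(X,2),z],q,speed=.03); pause(.1); f,t=st(); print(X,tn(),f,t)
    if f[0]<-11: break
Y=2
while Y<24:
    Y+=3 if Y<8 else 1; movel([*nw(X,Y),z],q,speed=.03); pause(.1); f,t=st(); print(Y,tn(),f,t)
    if f[1]<-11: break
np.save('xy.npy',[X,Y,z]); print(read_time_s(),read_finger_gap(),read_grasp_force())
look("w_n4.png")
a=cv2.imread('pics/w_n4.png');cv2.imwrite('pics/v9.png',cv2.resize(a,(800,600),interpolation=cv2.INTER_CUBIC))
```

```text
[ 0.46501669 -0.19582872  0.21658177] [[0.0, 0.5], [-1.7, 0.9], [-3.1, -0.3], [0.2, -1.1], [-3.5, -0.3], [1.2, -1.9], [5.3, 1.4], [1.6, 1.4]]
[ 0.47124423 -0.19279733  0.22307261] [[-0.8, 0.0], [0.8, 0.0]]
(array([-1.4, -0.1,  7.5]), array([0.07, 0.33, 0.02])) [ 6.6   1.82 51.03]
[ 7.64  1.83 51.18] [-20.3   1.1  33.8] [0.65 4.48 0.2 ]
17 [ 7.72  1.82 51.2 ] [-21.8   2.1  35.6] [0.67 4.91 0.29]
5 [11.27  2.51 51.11] [-13.2  -2.6  23.6] [-0.1   3.07  0.11]
8 [15.18  5.14 51.04] [-6.2 -3.6 13. ] [-0.44  1.22  0.06]
9 [15.69  5.6  51.03] [-4.8 -4.4 11.3] [-0.66  1.    0.03]
10 [16.48  6.59 51.04] [-2.6 -5.2 10. ] [-0.67  0.63  0.08]
11 [17.59  9.28 51.04] [-1.6 -5.5  8.6] [-0.87  0.27  0.12]
12 [17.63 10.42 51.02] [-1.  -6.1  8.2] [-0.93  0.25  0.01]
13 [17.6  10.77 51.03] [-1.  -6.4  8.8] [-1.17  0.28 -0.  ]
14 [17.61 11.44 51.05] [-1.3 -7.1  7.4] [-1.27  0.22  0.07]
15 [17.57 12.24 51.05] [-1.  -7.4  8.2] [-1.31  0.17  0.08]
16 [17.58 13.04 51.06] [-1.2 -8.5  6.7] [-1.34  0.2  -0.  ]
17 [17.59 13.89 51.08] [-1.  -7.7  7.4] [-1.46  0.23 -0.01]
18 [17.6  14.67 51.1 ] [ 0.1 -8.9  8.7] [-1.53  0.24  0.02]
19 [17.59 15.47 51.11] [-0.5 -8.8  8.5] [-1.52  0.2   0.03]
20 [17.57 15.58 51.18] [-1.2 -9.6  7.5] [-1.84  0.2   0.01]
21 [17.53 15.66 51.23] [ -1.  -10.9   7.1] [-2.09  0.22 -0.  ]
22 [17.54 15.72 51.33] [ -1.3 -12.2   6.6] [-2.36  0.25 -0.  ]
37.45 0.03213421719987594 81.16533994674683
w_n4.png 37.5 [ 0.464 -0.108  0.175] [ 0.061 -0.29  -0.955] [ 0.47904768 -0.17715073  0.0513106 ]
```

View pics/v9.png

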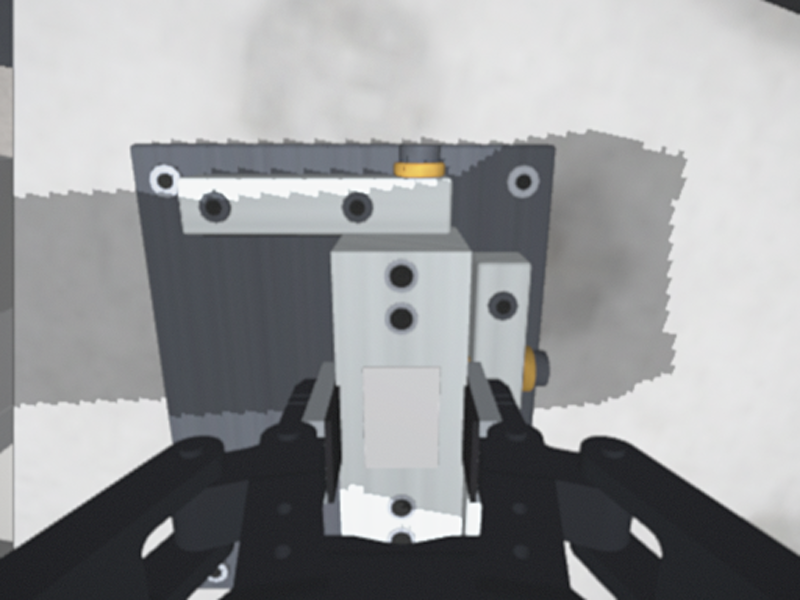

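The cell's end is now against the end fence with that pin pushed in. In x it only touches the long pin, with a small gap at the long fence, because the downward pressure jammed the first push. I'll ease the pressure and push x again.

Run:
```python
from h import *
F=np.load('f0.npy'); q=down(YAW); z=.0510
def st(): return fn(read_ft_force()-F[:3]).round(1),fn(read_ft_torque()-F[3:6]).round(2)
X,Y=17,14
movel([*nw(X,Y),z],q,speed=.04); pause(.15); print(tn(),*st())
while X<34:
    X+=1; movel([*nw(X,Y),z],q,speed=.03); pause(.1); f,t=st(); p=tn(); print(X,Y,round(z,4),p,f,t)
    if f[2]>9: z+=.0004
    if f[0]<-14 : break
    if z>.0535: break
print(read_time_s(),read_finger_gap()); np.save('xy.npy',[X,Y,z])
look("w_n5.png")
a=cv2.imread('pics/w_n5.png');cv2.imwrite('pics/v10.png',cv2.resize(a,(800,600),interpolation=cv2.INTER_CUBIC))
```

```text
[17.55 13.46 51.07] [ 1.4 -6.4  3.7] [-1.13 -0.3  -0.08]
18 14 0.051 [17.66 13.48 51.05] [-1.2 -6.2  6.1] [-1.08  0.08 -0.03]
19 14 0.051 [17.71 13.46 51.05] [-4.  -5.7  9.8] [-1.01  0.48 -0.03]
20 14 0.0514 [17.85 13.48 51.08] [-4.5 -5.7  8.8] [-1.03  0.74 -0.01]
21 14 0.0514 [17.94 13.46 51.1 ] [-5.9 -6.4 10.4] [-0.93  1.14 -0.02]
22 14 0.0518 [18.04 13.48 51.12] [-6.6 -6.1 11.4] [-0.96  1.38  0.01]
23 14 0.0522 [18.21 13.52 51.16] [-7.4 -6.2  9.9] [-0.98  1.53  0.07]
24 14 0.0526 [18.6  13.56 51.18] [-8.  -6.5  8.9] [-1.06  1.6   0.09]
25 14 0.0526 [18.73 13.56 51.21] [-9.  -5.4 11.4] [-1.02  2.03  0.15]
26 14 0.053 [19.85 13.62 51.22] [-8.5 -6.3  8.3] [-1.02  1.76  0.12]
27 14 0.053 [19.98 13.61 51.25] [-10.2  -6.1  10.5] [-1.02  2.18  0.17]
28 14 0.0534 [21.37 13.64 51.24] [-8.2 -5.5  6.1] [-1.07  1.8   0.14]
29 14 0.0534 [21.48 13.64 51.27] [-10.   -5.5   9.4] [-1.04  2.19  0.15]
42.2 0.03216426426758559
w_n5.png 42.25 [ 0.471 -0.11   0.175] [ 0.043 -0.286 -0.957] [ 0.48336012 -0.17834951  0.0512697 ]
```

```bash
cat >> h.py <<'E'
F=np.load('f0.npy')
def st(): return fn(read_ft_force()-F[:3]).round(1),fn(read_ft_torque()-F[3:6]).round(2)
def tilt(): # rotation vector actual relative to wanted, nest axes, deg
    return fn(np.degrees((R.from_quat(read_tcp_rot())*R.from_quat(down(YAW)).inv()).as_rotvec())).round(2)
def cmd(X,Y,z,c): # c: correction rotvec deg in nest axes
    w=R.from_euler('z',YAW).apply(np.radians(c))
    movel([*nw(X,Y),z],(R.from_rotvec(w)*R.from_quat(down(YAW))).as_quat(),speed=.03); pause(.12)
E
python3 - <<'E'
from h import *
X,Y,z=29,14,.0536; c=np.zeros(3); e=tilt(); print(e)
for i in range(6):
    c=c-0.7*e; 
    if i>=2: X+=.7
    cmd(X,Y,z,c); e=tilt(); f,t=st(); print(round(X,1),round(z,4),tn(),f,t,e,c.round(2))
    if f[2]>9: z+=.0005
    if f[2]<4: z-=.0005
    if f[0]<-16: break
np.save('xy.npy',[X,Y,z,*c]); print(read_time_s(),read_finger_gap())
look("w_n6.png")
a=cv2.imread('pics/w_n6.png');cv2.imwrite('pics/v10.png',cv2.resize(a,(800,600),interpolation=cv2.INTER_CUBIC))
E
```

```text
[-0.03  0.96 -0.03]
29 0.0536 [22.54 13.79 51.1 ] [-6.7 -5.1  4.8] [-1.1   1.5  -0.02] [ 0.04  0.11 -0.05] [ 0.02 -0.67  0.02]
29 0.0536 [22.51 13.83 51.08] [-6.2 -5.2  4.3] [-1.08  1.49 -0.05] [ 0.02  0.04 -0.03] [-0.01 -0.75  0.06]
29.7 0.0536 [22.57 13.81 51.08] [-8.  -5.1  5.3] [-1.04  1.81 -0.02] [-0.    0.11 -0.02] [-0.02 -0.78  0.08]
30.4 0.0536 [22.59 13.86 51.06] [-9.5 -5.9  7.5] [-1.03  2.13 -0.03] [-0.01  0.13 -0.01] [-0.02 -0.85  0.09]
31.1 0.0536 [22.59 13.79 51.05] [-11.6  -5.6   9.5] [-0.92  2.43 -0.11] [-0.01  0.14 -0.02] [-0.01 -0.94  0.1 ]
31.8 0.0541 [22.63 13.82 51.08] [-11.2  -5.7   8. ] [-1.04  2.53 -0.08] [ 0.02  0.11 -0.02] [-0.01 -1.04  0.11]
44.45 0.0320908445283622
w_n6.png 44.5 [ 0.47  -0.11   0.175] [ 0.057 -0.282 -0.958] [ 0.48442583 -0.17798005  0.05107509]
```

Run:
```python
from h import *
X,Y,z,*c=np.load('xy.npy'); c=np.array(c); e=tilt()
while Y<32:
    Y+=1.5; c=c-.6*e; cmd(X,Y,z,c); e=tilt(); f,t=st(); print(round(X,1),Y,round(z,4),tn(),f,t,e)
    if f[2]>9: z+=.0004
    if f[2]<4: z-=.0004
    if f[1]<-17: break
for i in range(2):
    X+=1; c=c-.6*e; cmd(X,Y,z,c); e=tilt(); f,t=st(); print(round(X,1),Y,round(z,4),tn(),f,t,e)
np.save('xy.npy',[X,Y,z,*c]); print(read_time_s(),read_finger_gap(),c)
look("w_n7.png")
a=cv2.imread('pics/w_n7.png');cv2.imwrite('pics/v10.png',cv2.resize(a,(800,600),interpolation=cv2.INTER_CUBIC))
```

```text
31.8 15.5 0.0541 [22.6  13.89 51.09] [-11.   -7.8   6.8] [-1.39  2.42 -0.04] [-0.09  0.03 -0.05]
31.8 17.0 0.0541 [22.62 14.05 51.11] [-11.   -9.3   6.1] [-1.82  2.39 -0.08] [-0.13 -0.   -0.07]
31.8 18.5 0.0541 [22.6  14.47 51.17] [-10.2 -11.9   5.3] [-2.1   2.32 -0.05] [-0.14 -0.01 -0.06]
31.8 20.0 0.0541 [22.57 15.57 51.16] [-10.7 -11.2   6. ] [-2.27  2.42 -0.11] [-0.08 -0.   -0.05]
31.8 21.5 0.0541 [22.59 15.59 51.2 ] [-10.6 -12.7   3.7] [-2.66  2.35 -0.09] [-0.14 -0.02 -0.06]
31.8 23.0 0.0537 [22.59 15.63 51.18] [-11.3 -15.3   5.8] [-3.03  2.46 -0.05] [-0.18  0.   -0.06]
31.8 24.5 0.0537 [22.59 15.68 51.19] [-10.4 -17.5   5. ] [-3.51  2.35 -0.09] [-0.18 -0.01 -0.07]
32.8 24.5 0.0537 [22.7  15.71 51.2 ] [-12.6 -16.7   8.7] [-3.47  2.85 -0.08] [-0.08  0.13 -0.05]
33.8 24.5 0.0537 [22.76 15.68 51.22] [-15.1 -16.4  10.7] [-3.46  3.22 -0.12] [-0.04  0.19 -0.04]
47.8 0.03234018487218018 [ 0.599 -1.181  0.406]
w_n7.png 47.85 [ 0.47  -0.108  0.175] [ 0.056 -0.284 -0.957] [ 0.48412655 -0.17612838  0.05118803]
```

View pics/v10.png

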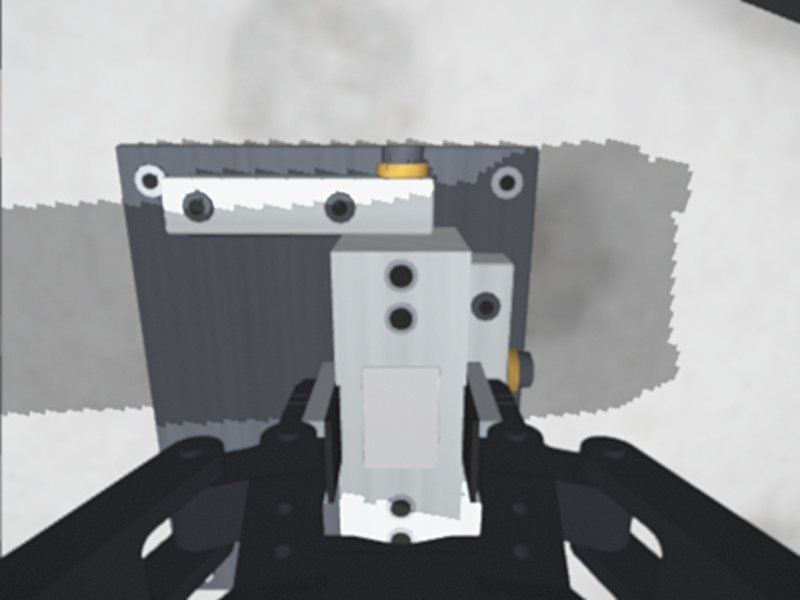

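The cell's front end is on the end fence and its side is on the long fence, with no gap visible at either. I'll sweep the yaw a little to confirm the side is flush.

Run:
```python
from h import *
X,Y,z,*c=np.load('xy.npy'); c=np.array(c); z+=.0003; c[1]-=.15
for d in (0,.6,1.2,1.8,1.2,.6,0,-.6,-1.2,-1.8,-1.2,-.6,0):
    cmd(X,Y,z,c+[0,0,d]); pause(.1); f,t=st(); print(d,tn(),f,t,tilt())
np.save('xy.npy',[X,Y,z,*c]); print(read_time_s())
```

```text
0 [22.68 15.66 51.21] [-13.6 -16.5   8.3] [-3.51  3.14 -0.13] [-0.03  0.03 -0.04]
0.6 [22.65 15.65 51.19] [-13.8 -16.5   8. ] [-3.45  3.08 -0.74] [0.04 0.03 0.33]
1.2 [22.37 15.55 51.18] [-15.  -16.5   9.3] [-3.42  3.18 -1.01] [0.06 0.07 0.85]
1.8 [22.04 15.41 51.2 ] [-14.9 -15.6  10.7] [-3.48  3.34 -1.12] [0.05 0.12 1.42]
1.2 [22.07 15.52 51.15] [-15.5 -16.4   9.2] [-3.47  3.34 -0.41] [0.   0.12 1.03]
0.6 [22.11 15.59 51.12] [-15.1 -16.1   9.6] [-3.52  3.39  0.2 ] [-0.06  0.12  0.65]
0 [21.97 15.63 51.14] [-14.7 -16.6   9.9] [-3.45  3.49  0.46] [-0.09  0.13  0.13]
-0.6 [21.73 15.66 51.12] [-15.6 -17.   11.1] [-3.42  3.55  0.57] [-0.11  0.16 -0.42]
-1.2 [21.49 15.62 51.12] [-17.6 -16.5  10.8] [-3.48  3.66  0.85] [-0.14  0.2  -0.94]
-1.8 [21.19 15.55 51.11] [-17.  -17.   11.4] [-3.51  3.76  1.01] [-0.17  0.23 -1.49]
-1.2 [21.59 15.59 51.12] [-16.  -17.1  11.2] [-3.54  3.64  0.64] [-0.13  0.18 -0.99]
-0.6 [22.1  15.66 51.11] [-15.  -17.3   8.3] [-3.54  3.39  0.47] [-0.09  0.11 -0.44]
0 [22.45 15.64 51.16] [-13.9 -17.2   8.6] [-3.51  3.25  0.3 ] [-0.07  0.06  0.09]
53.9167
```

Run:
```python
from h import *
X,Y,z,*c=np.load('xy.npy'); c=np.array(c)
def go(X,Y,d,z=z):
    cmd(X,Y,z,c+[0,0,d]); f,t=st(); print(round(X,1),Y,d,tn(),f,t,tilt()); return f
go(X,15,.1); go(X+1,15,.1)
for d in (.4,-.2,.1): go(X+1,15,d)
for y in (18,21,Y): go(X+1,y,.1)
np.save('xy2.npy',[X+1,Y,z,*c]); print(read_time_s())
```

```text
33.8 15 0.1 [22.47 15.28 51.04] [-15.8  -3.5  14.6] [-1.06  3.6  -0.27] [0.63 0.14 0.32]
34.8 15 0.1 [22.55 15.32 51.05] [-18.6  -3.7  17.1] [-0.99  3.99 -0.18] [0.62 0.28 0.32]
34.8 15 0.4 [22.54 15.27 51.04] [-18.5  -2.8  17.5] [-0.97  3.97 -0.54] [0.65 0.27 0.52]
34.8 15 -0.2 [22.74 15.34 51.06] [-17.6  -2.9  15.8] [-1.01  3.97 -0.17] [0.61 0.25 0.06]
34.8 15 0.1 [22.71 15.32 51.05] [-17.7  -3.3  16.7] [-0.95  3.87 -0.44] [0.64 0.25 0.26]
34.8 18 0.1 [22.67 15.38 51.07] [-17.2  -7.9  14.5] [-1.71  3.77 -0.29] [0.42 0.23 0.19]
34.8 21 0.1 [22.67 15.44 51.09] [-17.1 -11.2  11.9] [-2.55  3.62 -0.22] [0.21 0.2  0.12]
34.8 24.5 0.1 [22.67 15.57 51.1 ] [-15.4 -16.8  10.6] [-3.37  3.53 -0.09] [-0.04  0.17  0.05]
57.0833
```

Run:
```python
from h import *
X,Y,z,*c=np.load('xy2.npy'); c=np.array(c)
for dx,dy,cy,d in ((0,0,-.2,-.1),(1,2,-.3,-.1),(1,3,-.3,0)):
    cmd(X+dx,Y+dy,z,c+[0,cy,d]); f,t=st(); print(tn(),f,t,tilt())
pause(.8); f,t=st(); print(tn(),f,t,tilt(),read_finger_gap(),read_grasp_force(),read_ft_force(),read_time_s())
snap("wrist","w_end.png")
a=cv2.imread('pics/w_n7.png').astype(int);b=cv2.imread('pics/w_end.png').astype(int)
from cv2 import phaseCorrelate
g=lambda m:np.float32(m.mean(2)[80:170,70:280]); print(phaseCorrelate(g(a),g(b),cv2.createHanningWindow((210,90),cv2.CV_32F)))
```

```text
[22.59 15.58 51.04] [-15.6 -17.2  10.9] [-3.39  3.59  0.06] [-0.05 -0.02 -0.1 ]
[22.62 15.66 51.06] [-17.7 -20.   10.9] [-3.84  3.98  0.19] [-0.21  0.01 -0.13]
[22.62 15.71 51.06] [-16.7 -20.5  11.3] [-4.11  3.94  0.22] [-0.27  0.   -0.1 ]
[22.65 15.72 51.08] [-16.6 -21.1  11.6] [-4.1   3.97  0.17] [-0.27 -0.   -0.1 ] 0.03226355254037306 81.78581357002258 [-11.64120155 -23.24030292   8.60814043] 58.9833
((-0.27237786097674643, -0.004195728532259579), 0.8470882321581429)
```

Run:
```python
from h import *
X,Y,z,*c=np.load('xy2.npy'); c=np.array(c)
for k in (.3,.4):
    cmd(X+1,Y+3,z,c+[k,-.3,.15]); pause(.2); f,t=st(); print(tn(),f,t,tilt())
if abs(tilt()).max()<.25 and f[0]<-10 and f[1]<-12: print(sign_off(),read_time_s())
```

```text
[22.64 15.65 51.08] [-17.  -21.1  10.7] [-4.25  4.02 -0.03] [ 0.04 -0.   -0.  ]
[22.65 15.64 51.09] [-16.7 -20.6  12. ] [-4.3   4.01 -0.08] [ 0.13 -0.    0.  ]
the job is handed in; nothing more can be done
the job is handed in; nothing more can be done
```

I signed off at about 60 s. The lid was set down on its lip on the bench, but I took no picture of it afterwards. The cell is held in the corner, square to within about 0.15° and pressed with about 17 N on the long fence and 21 N on the end fence. Both pins should be fully in: the cell's position and a picture taken before the last adjustments show no gap at either fence.

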